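# Lid the mixing pot and hold the touch mixer running

## Robot

A 6-joint arm with a two-finger parallel gripper is mounted at the origin on a cart in front of the work surface, level with it; the furniture and walls round the work are solid. World frame = base frame: x ahead of the robot, y to its left, z up, the work surface at z = 0. Lengths are in m, angles in rad, forces in N, time in s.
With the tool pointing down it reaches from about 0.275 to 0.875 m from the base axis. Payload 12.5 kg.
Tool frame: the origin (TCP) lies on the front face of the gripper's body, between the roots of the fingers; the fingertips stand 73 mm ahead of it and the grasp point (between the pads) lies 54 mm ahead of it; z points along the fingers, y is the line along which they close (so a half turn about z gives the same grasp; the last joint's range is limited). The gripper opens to 85 mm and grips with 20 to 120 N. Pads are 22 mm wide; open, the fingers measure 114 mm over their backs; the gripper's body (76 mm by 85 mm) begins 54 mm behind the grasp point. The pads swing forward as they close: fully open they stand 13 mm farther back than shut.
Start: joints at [1.177, 0.351, 1.652, -0, 1.139, -0.085], TCP at [0.167, 0.524, 0.304] pointing down, gripper open.
Joint ranges: [-2.75, 2.75], [-0.79, 2.1], [0.01, 2.65], [-1.57, 4.71], [0.07, 3.14], [-2.87, 2.87]. Speed limits (rad/s): [2.22, 2.22, 2.79, 3.14, 3.14, 3.14].

## Interface

Orientations are given as a rotation vector (axis times angle).
In Python, from plant import r gives the robot as it stands.
- The arm moves only by the shell command python3 nudge.py 'ROWS' [FORCE]. ROWS is a JSON object with one list for each field, all of the same length, 1 to 12, a row being the entries at one place: wx, wy, wz (a rotation vector in normalised numbers (1 is pi/2 rad)), x, y, z (the shift in a scale on which 1.0 is 0.75 m), finger_gap (the opening from 0.0 (shut) to 1.0 (fully open)); each row is the pose to reach, as a shift and turn from the pose commanded when the command began, along the tool's axes at that moment; what a row does not reach only later rows make up. A row lasts 1/10 s, in which the tool goes at most 0.05 m and 0.15 rad, less where a joint would pass 70% of its speed; a pose out of reach is approached as far as the arm can. The fingers move at their own pace and stop on an object; FORCE is the grip in N (left out, the last holds). Time passes only in rows, so rows that do not move let the fingers close. It prints the time, the measured TCP pose, the force, the opening and the grip force at its end. Input that does not fit is refused with a message, and nothing moves.
- r.get_state(): the state, without advancing time (a new reading comes with each control period).
- r.get_image(name): name is "side" or "top"; returns the picture (400x640x3 uint8, red, green, blue); there is no depth.
- r.camera_info(name): a dict with "K" (3x3 intrinsics, pixels), "R" (3x3) and "t" (3): a world point X has camera coordinates R X + t. Camera axes: x right, y down, z forward; pixel columns grow to the right and rows downward; lengths in m; the calibration is good to about 2 mm. A picture is of the moment at which its call begins. camera_info takes no time and is no camera call.
- r.close_job(): hands the job in; it is judged then, once.
The state is a dict: "clock": time; "joints": joint angles; "qd": joint speeds; "joint_torque": joint torques, N m; "position": TCP position; "eef_rot": TCP orientation; "ft_force": force on the tool from outside, world axes, zero at the start; "ft_torque": the same for the moment, N m; "width": opening from 0.0 (shut) to 1.0 (fully open); "grip_force": force on a finger pad.
Only numpy, scipy, OpenCV 4.12 (cv2) and the standard library are available. Lean on these libraries where they do the work, as an engineer would, in place of code of your own. Each camera call takes 0.05 s, during which the arm holds its last target. There are 200 camera calls.

## Task

Put the lid that fits onto the steel pot of the touch mixer and press it down until it snaps fully home and sits level. Keep pressing so that the pot's sprung platform goes down about 8 mm and its pointer stands between the two marks on the post, and keep it there without a break for at least 3 seconds. Finish while still holding it down, not letting go; leave the smaller lid and the other things where they are.

Things in the scene. Friction and masses are not known exactly. Their poses are not given: they have to be found in the camera images.
- lid: The fitting lid, loose on the bench left or right of the mixer (swapped with the small lid), about 90 g, knob up: steel flange 84 mm across, z 18 to 23 mm; black plug below it, 64 mm across at its widest, tapered to 54 mm at its foot; upright black cylindrical knob 24 mm across, z 23 to 59 mm. Origin: centre of the plug's underside, z up the axis.
- lid_seat (a point): Point of the lid on its axis at the underside of the flange (18 mm above the lid's origin), which meets the pot's rim when the lid is home; z up along the lid's axis.
- small_lid: A lid of the same make and form and the same height and knob, but too small for this pot: flange 56 mm across, plug 36 mm. Origin: centre of the underside of its plug. To be left where it is.
- pot_mixer: The touch mixer (not the taller vortex mixer far behind), fixed to the bench: low white rounded housing 150 x 150 mm, top 48 mm above the bench. Origin: centre of its underside; its front (panel with a small black knob, and above it the upright aluminium index post 18 mm wide, top 86 mm above the bench) looks to its -x.
- pot_rim (a point): Centre of the steel pot's mouth, level with the rim, 131 mm above the bench with the platform up; sinks with it. Pot fixed on the platform: inside 68 mm across, 51 mm deep, outside 78 mm. Four spring balls in its inner wall, 5.5 mm below the rim, catch the lid: a push of some 2 to 5 N snaps it past them; before that it rests about 9 mm proud.
- platform (a joint): Travel of the sprung platform (aluminium disc 100 mm across, carrying the pot) straight down, m: 0 up, 0.014 bottom stop. With the lid on it takes about 6.5 N to start and 0.5 N more per mm (10.5 N at 8 mm); rises when let go. Its black pointer, beside the index post, is between the two black marks at 0.0055 to 0.0105, midway at 0.008.
- black_marker: Marker pen with a black cap, 12 x 136 x 10 mm, lying between the robot and the mixer. A bystander.
- timer: Small laboratory timer, 74 x 64 x 21 mm, on the left. A bystander.
- blue_bottle: White bottle with a blue cap, 48 mm across, 105 mm tall, behind the mixer on the left. A bystander.
- bottle_b: White bottle with a red cap, 38 mm across, 122 mm tall, on the left. A bystander.
- tape: Roll of brown tape, 93 mm across, 48 mm tall, behind on the right. A bystander.

How it is judged:
On the way, in this order (a step that is already met when the one before it is completed fails the run):
1. the fitting lid has been brought over the pot's mouth (horizontal distance between lid_seat and pot_rim below 0.02 m and z of lid_seat in the frame of pot_rim between 0.006 and 0.1 m).
2. lid home and the platform held between the marks for 3 s without a break (z of lid_seat in the frame of pot_rim between -0.0025 and 0.0025 m and horizontal distance between lid_seat and pot_rim below 0.004 m and angle between the z axis of lid and the z axis of pot_rim, either way round below 0.05 rad and value of joint platform between 0.0055 and 0.0105 m and contact force between the fingers and lid above 3 N), for 3 s.
At the end, for the whole second after the job is handed in: The lid sits on the pot: flange within 2.5 mm of the rim, within 4 mm of centre, level within 0.05 rad; the platform is held at 5.5 to 10.5 mm of travel, at rest, by the robot's fingers touching the lid (more than 3 N); the small lid stands where it was within 20 mm (all of step 2 and velocity of joint platform between -0.01 and 0.01 m/s and distance of small_lid from where it was at the start of the episode below 0.02 m); the arm keeps its last pose, push and grip.
It fails at once if the smaller lid is moved by more than 20 mm or tipped (distance of small_lid from where it was at the start of the episode above 0.02 m or angle between small_lid's own z axis and vertical above 0.3 rad).
It fails at once if a bystander is moved by more than 20 mm (distance of any of black_marker, timer, blue_bottle, bottle_b, tape from where it was at the start of the episode above 0.02 m).
It also fails if it takes over 45 s, if anything falls off the work surface, if the arm or the gripper's body presses on something with over 40 N, if the wrist force passes 120 N, or if a joint passes its speed limit or range.

## Working session

There is one attempt and no reset: what is moved stays moved. The work goes in short steps, Python scripts to look and compute and a shell command to move; the robot and the scene stay as the last step left them, time stands still between calls to the robot, and variables do not carry over. Pictures are saved under pics/ and viewed, at most 11 in all, crops included, and the job is handed in when it is done.

```bash
ls; mkdir -p pics
python3 - <<'E'
from plant import r
import cv2,numpy as np
for n in("side","top"):
    im=r.get_image(n);cv2.imwrite(f"pics/{n}0.png",im[:,:,::-1]);c=r.camera_info(n);R=np.array(c["R"]);print(n,c["K"],R.round(3).tolist(),(-R.T@np.array(c["t"])).round(3))
s=r.get_state();print({k:np.round(v,3) for k,v in s.items()})
E
```

```text
nudge.py
pics
plant.py
side [[421.17352176   0.         319.50422715]
 [  0.         421.17352176 202.05630835]
 [  0.           0.           1.        ]] [[0.993, -0.119, -0.008], [-0.053, -0.374, -0.926], [0.107, 0.92, -0.377]] [ 0.353 -0.988  0.533]
top [[480.90436692   0.         324.35156694]
 [  0.         480.90436692 200.19378012]
 [  0.           0.           1.        ]] [[0.005, -1.0, 0.002], [-0.987, -0.005, -0.159], [0.159, -0.002, -0.987]] [0.298 0.063 1.377]
{'clock': np.float64(0.1), 'joints': array([ 1.177,  0.351,  1.652,  0.   ,  1.139, -0.085]), 'qd': array([ 0.   , -0.002, -0.   , -0.001,  0.002,  0.002]), 'joint_torque': array([-1.0000e-03, -5.0683e+01, -2.9187e+01, -0.0000e+00,  3.0000e-03,
       -0.0000e+00]), 'position': array([0.167, 0.524, 0.303]), 'eef_rot': array([-4.830e-01, -3.104e+00,  2.000e-03]), 'ft_force': array([0.252, 0.212, 0.715]), 'ft_torque': array([-0.032,  0.033, -0.013]), 'grip_force': np.float64(0.0), 'width': np.float64(1.002)}
```

View pics/side0.png

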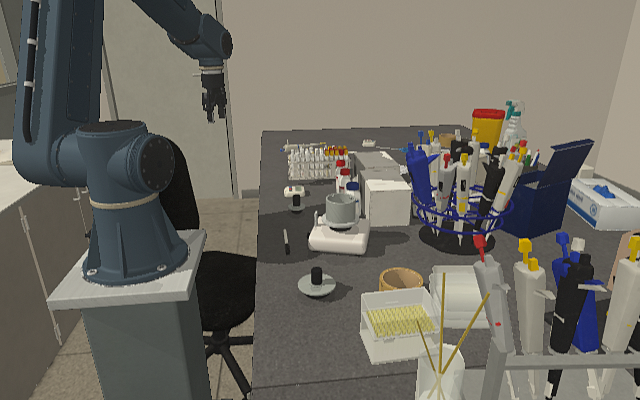

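View pics/top0.png

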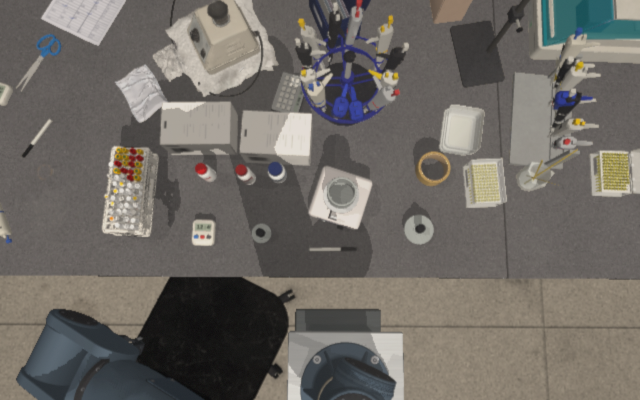

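The large lid is on the right: top (418,229), side (317,285). The small lid is on the left: top (261,233), side (296,205). The pot is at top (340,193), side (341,205). Next, enlarged crops.

Run:
```python
import cv2,numpy as np
t=cv2.imread("pics/top0.png");s=cv2.imread("pics/side0.png")
f=lambda i,x,y,w,h:cv2.resize(i[y:y+h,x:x+w],(400,300),interpolation=cv2.INTER_NEAREST)
cv2.imwrite("pics/crops.png",np.vstack([np.hstack([f(t,300,160,80,60),f(t,380,200,80,60)]),np.hstack([f(s,300,180,80,60),f(s,280,255,80,60)])]))
```

```text
(no output)
```

View pics/crops.png

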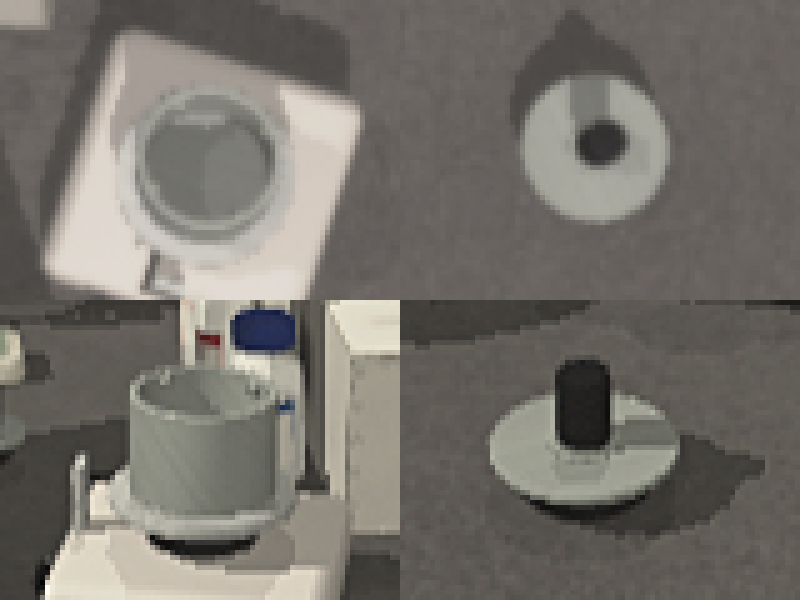

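```bash
cat > h.py <<'E'
from plant import r
import cv2,numpy as np
C={n:{k:np.array(v) for k,v in r.camera_info(n).items() if k in"KRt"} for n in("side","top")}
def ray(n,p):
    c=C[n];d=c["R"].T@np.linalg.solve(c["K"],[p[0],p[1],1]);return -c["R"].T@c["t"],d/np.linalg.norm(d)
def plane(n,p,z):
    o,d=ray(n,p);return o+d*(z-o[2])/d[2]
def tri(a,b):
    A=np.zeros((3,3));B=np.zeros(3);L=[]
    for n,p in(("side",a),("top",b)):
        o,d=ray(n,p);P=np.eye(3)-np.outer(d,d);A+=P;B+=P@o;L.append((o,P))
    X=np.linalg.solve(A,B);return X,[np.linalg.norm(P@(X-o))for o,P in L]
def proj(n,X):
    c=C[n];q=c["K"]@(c["R"]@X+c["t"]);return q[:2]/q[2]
E
python3 - <<'E'
from h import *
P={}
for n,(x,y,w,h),z in(("top",(395,208,50,45),.023),("side",(290,260,60,40),.023)):
    g=cv2.cvtColor(cv2.imread(f"pics/{n}0.png"),cv2.COLOR_BGR2GRAY)[y:y+h,x:x+w]
    m=(g>122).astype(np.uint8)
    c=max(cv2.findContours(m,0,2)[0],key=cv2.contourArea)
    e=cv2.fitEllipse(cv2.convexHull(c)) ;P[n]=np.add(e[0],(x,y)); print(n,e,P[n],plane(n,P[n],z))
print("lid flange",tri(P["side"],P["top"]))
print("rim",tri((340.3,197.9),(340.5,190.9)),plane("top",(340.5,190.9),.131),plane("side",(340.3,197.9),.131))
# predicted rim outline
X=tri((340.3,197.9),(340.5,190.9))[0];X[2]=.131
ims=[]
for n in("top","side"):
    im=cv2.resize(cv2.imread(f"pics/{n}0.png")[170:230,300:380] if n=="side" else cv2.imread(f"pics/{n}0.png")[160:220,300:380],None,fx=5,fy=5,interpolation=0)
    off=(300,170 if n=="side" else 160)
    for rad in(.034,.039):
        pts=np.array([proj(n,X+[rad*np.cos(a),rad*np.sin(a),0]) for a in np.linspace(0,6.28,60)])
        cv2.polylines(im,[((pts-off+.5)*5).astype(int)],True,(0,0,255))
    ims.append(im)
cv2.imwrite("pics/rim.png",np.hstack(ims))
E
```

```text
top ((23.510581970214844, 21.257463455200195), (28.913833618164062, 29.751253128051758), 140.2841796875) [418.51058197 229.25746346] [ 0.43405785 -0.20599255  0.023     ]
side ((25.9837646484375, 23.886316299438477), (21.62966537475586, 37.966163635253906), 88.51145935058594) [315.98376465 283.8863163 ] [ 0.43441643 -0.21263995  0.023     ]
lid flange (array([ 0.43473923, -0.20677764,  0.01912381]), [np.float64(0.0002911808534514422), np.float64(0.0002911808534515283)])
rim (array([0.52460219, 0.01809149, 0.12820538]), [np.float64(0.0006686496685927347), np.float64(0.0006686496685927952)]) [0.52342064 0.01825872 0.131     ] [0.52411961 0.0113731  0.131     ]
```

View pics/rim.png

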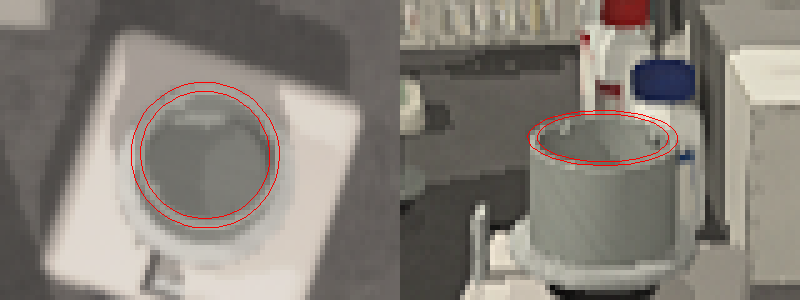

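```bash
cat >> h.py <<'E'
from scipy.spatial.transform import Rotation as Ro
def go(*ts):
    s=r.get_state();R=Ro.from_rotvec(s["eef_rot"]).as_matrix()
    for t in ts: print(t,(R.T@(np.array(t)-s["position"])).round(4))
    print("down err",R[:,2].round(4),"pos",np.round(s["position"],4),"f",np.round(s["ft_force"],1))
E
python3 -c "
from h import *
go((.40,.15,.303),(.434,-.206,.20))"
```

```text
(0.4, 0.15, 0.303) [-0.3355 -0.2853  0.0007]
(0.434, -0.206, 0.2) [-0.4761 -0.614   0.104 ]
down err [-4.e-04 -1.e-03 -1.e+00] pos [0.167  0.5238 0.3034] f [0.3 0.2 0.7]
```

Units first: shifts go in shares of 0.75 m and turns go in shares of pi/2 rad. So -0.3355 m is -0.4473, -0.2853 m is -0.3804.

```bash
python3 nudge.py '{"wx": [0, 0, 0, 0, 0, 0, 0, 0, 0, 0], "wy": [0, 0, 0, 0, 0, 0, 0, 0, 0, 0], "wz": [0, 0, 0, 0, 0, 0, 0, 0, 0, 0], "x": [-0.4473, -0.4473, -0.4473, -0.4473, -0.4473, -0.4473, -0.4473, -0.4473, -0.4473, -0.4473], "y": [-0.3804, -0.3804, -0.3804, -0.3804, -0.3804, -0.3804, -0.3804, -0.3804, -0.3804, -0.3804], "z": [0, 0, 0, 0, 0, 0, 0, 0, 0, 0], "finger_gap": [1, 1, 1, 1, 1, 1, 1, 1, 1, 1]}'; python3 -c "
from h import *
go((.434,-.206,.20))"
```

```text
clock: 1.1
position: [0.4018, 0.1471, 0.3038]
eef_rot: [0.49, 3.103, -0.001]
ft_force: [-0.3, -0.1, 0.2]
width: 1.0
grip_force: 0.0
(0.434, -0.206, 0.2) [-0.1394 -0.3259  0.104 ]
down err [ 3.e-04 -6.e-04 -1.e+00] pos [0.4018 0.1471 0.3038] f [-0.3 -0.1  0.2]
```

Scaled: -0.3259 m is -0.4345, -0.1394 m is -0.1859.

```bash
python3 nudge.py '{"wx": [0, 0, 0, 0, 0, 0, 0, 0, 0, 0, 0], "wy": [0, 0, 0, 0, 0, 0, 0, 0, 0, 0, 0], "wz": [0, 0, 0, 0, 0, 0, 0, 0, 0, 0, 0], "x": [-0.1859, -0.1859, -0.1859, -0.1859, -0.1859, -0.1859, -0.1859, -0.1859, -0.1859, -0.1859, -0.1859], "y": [-0.4345, -0.4345, -0.4345, -0.4345, -0.4345, -0.4345, -0.4345, -0.4345, -0.4345, -0.4345, -0.4345], "z": [0, 0, 0, 0.0667, 0.1387, 0.1387, 0.1387, 0.1387, 0.1387, 0.1387, 0.1387], "finger_gap": [1, 1, 1, 1, 1, 1, 1, 1, 1, 1, 1]}'
python3 - <<'E'
from h import *
go((.434,-.206,.10))
ims=[]
for n,(x,y) in(("top",(360,190)),("side",(260,200))):
    im=r.get_image(n)[:,:,::-1].copy();cv2.imwrite(f"pics/{n}1.png",im)
    ims.append(cv2.resize(im[y:y+110,x:x+100],(400,440),interpolation=0))
cv2.imwrite("pics/c1.png",np.hstack(ims))
s=r.get_state();p=s["position"]
print([proj(n,p+[0,0,-.054]).round(1) for n in("top","side")])
E
```

```text
clock: 2.2
position: [0.434, -0.2016, 0.2003]
eef_rot: [0.482, 3.104, 0.0]
ft_force: [0.1, 0.7, -0.3]
width: 0.999
grip_force: 0.0
(0.434, -0.206, 0.1) [-0.0013 -0.0042  0.1003]
down err [ 3.e-04 -0.e+00 -1.e+00] pos [ 0.434  -0.2016  0.2003] f [ 0.1  0.7 -0.3]
[array([426.2, 224.5]), array([314.6, 230.5])]
```

View pics/c1.png

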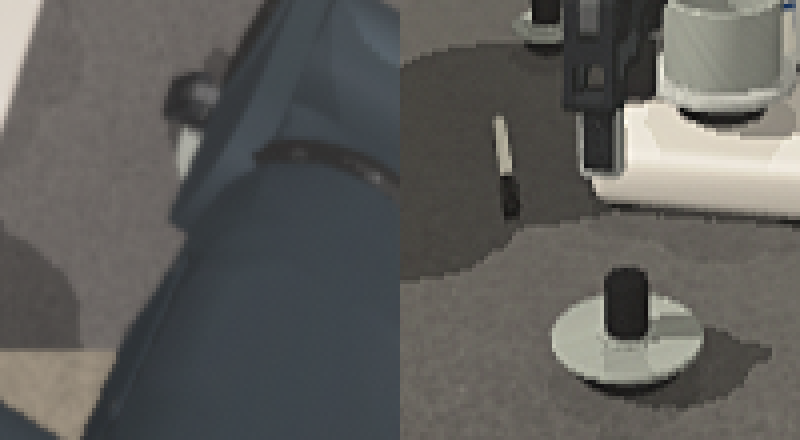

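The open fingers are above the lid, with the knob at side (317,277). I'll descend and grip.

Scaled: 0.1 m is 0.1333, 0.08 m is 0.1067.

```bash
python3 nudge.py '{"wx": [0, 0, 0, 0, 0, 0, 0, 0, 0, 0, 0, 0], "wy": [0, 0, 0, 0, 0, 0, 0, 0, 0, 0, 0, 0], "wz": [0, 0, 0, 0, 0, 0, 0, 0, 0, 0, 0, 0], "x": [-0.002, -0.002, -0.002, -0.002, -0.002, -0.002, -0.002, -0.002, -0.002, -0.002, -0.002, -0.002], "y": [-0.0067, -0.0067, -0.0067, -0.0067, -0.0067, -0.0067, -0.0067, -0.0067, -0.0067, -0.0067, -0.0067, -0.0067], "z": [0.0667, 0.1067, 0.1333, 0.1333, 0.1333, 0.1333, 0.1333, 0.1333, 0.1333, 0.1333, 0.1333, 0.1333], "finger_gap": [1, 1, 1, 1, 0, 0, 0, 0, 0, 0, 0, 0]}' 50; python3 -c "
from h import *
go((.434,-.206,.28),(.5234,.0183,.28))"
```

```text
clock: 3.5
position: [0.434, -0.208, 0.1008]
eef_rot: [0.483, 3.103, -0.001]
ft_force: [-1.7, 1.1, 9.2]
width: 0.266
grip_force: 48.5
(0.434, -0.206, 0.28) [ 0.0004  0.0019 -0.1792]
(0.5234, 0.0183, 0.28) [-0.0166  0.2427 -0.1793]
down err [ 1.e-03 -6.e-04 -1.e+00] pos [ 0.434  -0.208   0.1008] f [-1.7  1.1  9.2]
```

Scaled: 0.2427 m is 0.3236, -0.18 m is -0.24.

```bash
python3 nudge.py '{"wx": [0, 0, 0, 0, 0, 0, 0, 0, 0, 0, 0, 0], "wy": [0, 0, 0, 0, 0, 0, 0, 0, 0, 0, 0, 0], "wz": [0, 0, 0, 0, 0, 0, 0, 0, 0, 0, 0, 0], "x": [0, 0, 0, 0, -0.004, -0.008, -0.012, -0.0167, -0.0221, -0.0221, -0.0221, -0.0221], "y": [0, 0, 0, 0, 0.0533, 0.1067, 0.1733, 0.24, 0.3236, 0.3236, 0.3236, 0.3236], "z": [-0.04, -0.1067, -0.1733, -0.24, -0.24, -0.24, -0.24, -0.24, -0.24, -0.24, -0.24, -0.24], "finger_gap": [0, 0, 0, 0, 0, 0, 0, 0, 0, 0, 0, 0]}'
python3 - <<'E'
from h import *
go((.5234,.0183,.24))
ims=[]
for n,(x,y) in(("top",(290,140)),("side",(290,120))):
    im=r.get_image(n)[:,:,::-1].copy();cv2.imwrite(f"pics/{n}2.png",im)
    ims.append(cv2.resize(im[y:y+110,x:x+100],(400,440),interpolation=0))
cv2.imwrite("pics/c2.png",np.hstack(ims))
E
```

```text
clock: 4.7
position: [0.5229, 0.0176, 0.2798]
eef_rot: [-0.483, -3.104, 0.001]
ft_force: [-0.4, -0.0, -0.8]
width: 0.268
grip_force: 49.3
(0.5234, 0.0183, 0.24) [-0.0003  0.0008  0.0398]
down err [-4.e-04 -3.e-04 -1.e+00] pos [0.5229 0.0176 0.2798] f [-0.4 -0.  -0.8]
```

View pics/c2.png

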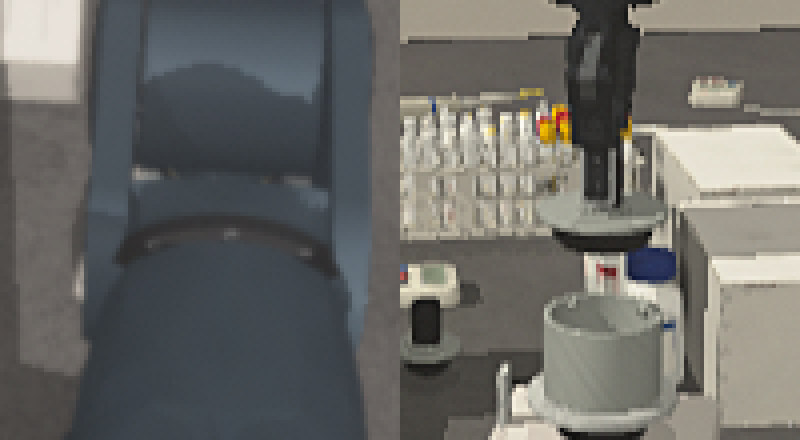

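The lid is held above the pot in the side view, with its flange centre at about (340.6,173) and the rim at (340.3,198). I'll measure the offset and tilt from the side ellipse.

Run:
```python
from h import *
im=cv2.imread("pics/side2.png");x,y,w,h=318,160,45,26
sub=im[y:y+h,x:x+w].astype(int)
g=sub.mean(2);sat=sub.max(2)-sub.min(2)
m=((g>105)&(g<185)).astype(np.uint8);m[:6]=0
for row in m: print("".join(".#"[v] for v in row))
print(g[6:20:2,::3].astype(int))
z=.2798-.1008+.023
for c in ((340.6,173.5),): print(plane("side",c,z))
X=np.array([.5229,.0176,z]);print("pred flange centre",proj("side",X),"rim",proj("side",np.array([.5234,.0183,.131])))
pts=np.array([proj("side",X+[.042*np.cos(a),.042*np.sin(a),0]) for a in np.linspace(0,6.28,100)])
print(cv2.fitEllipse(pts.astype(np.float32)),pts.min(0),pts.max(0),pts[pts[:,0].argmin()],pts[pts[:,0].argmax()],pts[pts[:,1].argmax()])
```

```text
.............................................
.............................................
.............................................
.............................................
.............................................
.............................................
####.#.....#######.......#..##.#......#####..
####.#..#...######.......#..##.##.#...######.
##################.......#..#####..#..#.#####
##################......##..######.#..#.#####
#####################...##...########.#.##...
######################..#...##############...
##.#.#################........########.#.####
##.#.###################.#....########.#.#.##
####.#################################.#.#.##
#####################################.#..#..#
#####################################.#..#..#
##########..##################.....####..#..#
##########.......#####.............####......
.###................................###......
..................................#..##......
..................................######.....
.......................................#.....
..................####.....#..............
[... 196 characters left out ...]
  80 111 103  74 185 182]
 [134 169 164 164 162 163 127 100 129  71 111 112 111 185 207]
 [133 159 156 165 163 164 127 114  99  97 112 110 109 150 166]
 [134 155 119 169 163 165 151 151 119 124 139 140 162 174  69]
 [142 164 127 129 165 148 157 157 158 155 148 129 133 191  67]
 [105 138 155 164  20  75 110 106  90  93  68  23 179 189  74]]
[ 0.52182155 -0.00253469  0.202     ]
pred flange centre [339.70790314 171.00864534] rim [339.5886381  196.94331738]
((339.7367858886719, 171.19520568847656), (10.252605438232422, 33.17137145996094), 90.36349487304688) [323.15923876 166.06990535] [356.32177529 176.32248717] [323.15923876 171.25776717] [356.32177529 171.25557821] [340.03084351 176.32248717]
```

Scaled: 0.056 m is 0.0747, 0.05 m is 0.0667.

```bash
python3 nudge.py '{"wx": [0, 0, 0, 0, 0, 0], "wy": [0, 0, 0, 0, 0, 0], "wz": [0, 0, 0, 0, 0, 0], "x": [-0.0004, -0.0004, -0.0004, -0.0004, -0.0004, -0.0004], "y": [0.0011, 0.0011, 0.0011, 0.0011, 0.0011, 0.0011], "z": [0.0267, 0.0533, 0.0667, 0.0707, 0.0747, 0.0747], "finger_gap": [0, 0, 0, 0, 0, 0]}'; python3 nudge.py '{"wx": [0, 0, 0, 0], "wy": [0, 0, 0, 0], "wz": [0, 0, 0, 0], "x": [0, 0, 0, 0], "y": [0, 0, 0, 0], "z": [0.004, 0.008, 0.008, 0.008], "finger_gap": [0, 0, 0, 0]}'
```

```text
clock: 5.4
position: [0.5238, 0.0183, 0.2248]
eef_rot: [0.483, 3.104, -0.001]
ft_force: [-5.1, -4.8, 6.6]
width: 0.265
grip_force: 49.9
clock: 5.8
position: [0.5239, 0.0183, 0.2194]
eef_rot: [0.483, 3.104, -0.001]
ft_force: [-5.7, -4.7, 10.1]
width: 0.265
grip_force: 50.2
```

```bash
python3 nudge.py '{"wx": [0, 0, 0, 0, 0], "wy": [0, 0, 0, 0, 0], "wz": [0, 0, 0, 0, 0], "x": [0, 0.0008, 0.0017, 0.0017, 0.0017], "y": [0, -0.0017, -0.0033, -0.0033, -0.0033], "z": [-0.004, -0.008, -0.008, -0.008, -0.008], "finger_gap": [0, 0, 0, 0, 0]}';  python3 - <<'E'
from h import *
im=r.get_image("side")[:,:,::-1];cv2.imwrite("pics/side3.png",cv2.resize(im[140:240,290:390],(600,600),interpolation=0))
E
```

```text
clock: 6.3
position: [0.5221, 0.0168, 0.2242]
eef_rot: [0.483, 3.103, -0.0]
ft_force: [0.5, -2.8, 2.0]
width: 0.27
grip_force: 49.3
```

View pics/side3.png

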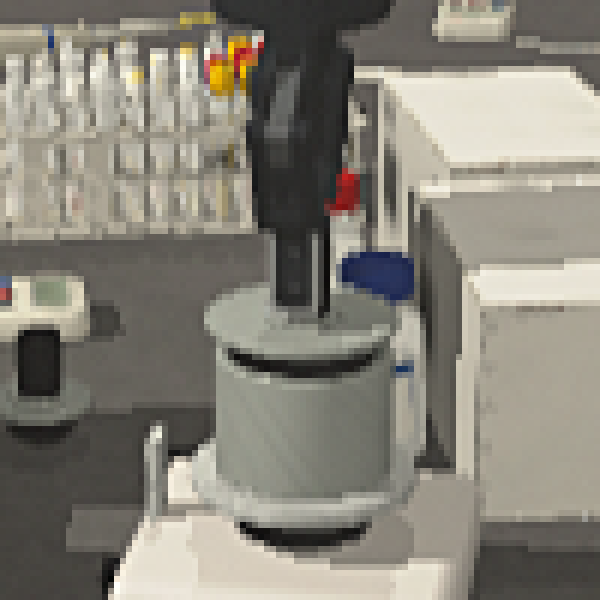

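The plug has entered the pot's mouth, with the flange centre at x≈302 and the pot at 304 in the crop. A small residual side force remains in y.

Scaled: -0.0012 m is -0.0016, -0.0004 m is -0.0005.

```bash
python3 nudge.py '{"wx": [0, 0, 0], "wy": [0, 0, 0], "wz": [0, 0, 0], "x": [-0.0005, -0.0005, -0.0005], "y": [-0.0016, -0.0016, -0.0016], "z": [0, 0, 0], "finger_gap": [0, 0, 0]}';python3 nudge.py '{"wx": [0, 0, 0, 0], "wy": [0, 0, 0, 0], "wz": [0, 0, 0, 0], "x": [0, 0, 0, 0], "y": [0, 0, 0, 0], "z": [0.004, 0.0067, 0.0067, 0.0067], "finger_gap": [0, 0, 0, 0]}'
```

```text
clock: 6.65
position: [0.5219, 0.0157, 0.2239]
eef_rot: [0.483, 3.104, 0.0]
ft_force: [1.8, -0.3, 1.1]
width: 0.267
grip_force: 49.4
clock: 7.05
position: [0.5217, 0.0158, 0.2184]
eef_rot: [-0.483, -3.103, -0.0]
ft_force: [1.5, -0.1, -4.5]
width: 0.271
grip_force: 49.2
```

Scaled: 0.004 m is 0.0053, 0.002 m is 0.0027.

```bash
python3 nudge.py '{"wx": [0, 0, 0, 0], "wy": [0, 0, 0, 0], "wz": [0, 0, 0, 0], "x": [0, 0, 0, 0], "y": [0, 0, 0, 0], "z": [0.0027, 0.0053, 0.0053, 0.0053], "finger_gap": [0, 0, 0, 0]}';python3 nudge.py '{"wx": [0, 0, 0, 0], "wy": [0, 0, 0, 0], "wz": [0, 0, 0, 0], "x": [0, 0, 0, 0], "y": [0, 0, 0, 0], "z": [0.0027, 0.0053, 0.0053, 0.0053], "finger_gap": [0, 0, 0, 0]}'
```

```text
clock: 7.45
position: [0.5217, 0.0157, 0.2146]
eef_rot: [-0.483, -3.104, 0.0]
ft_force: [2.3, 0.1, -4.0]
width: 0.27
grip_force: 49.1
clock: 7.85
position: [0.5219, 0.0158, 0.2115]
eef_rot: [0.483, 3.104, -0.0]
ft_force: [-1.5, 0.5, 7.4]
width: 0.265
grip_force: 50.1
```

Scaled: 0.006 m is 0.008, 0.004 m is 0.0053.

```bash
python3 nudge.py '{"wx": [0, 0, 0, 0, 0], "wy": [0, 0, 0, 0, 0], "wz": [0, 0, 0, 0, 0], "x": [0, 0, 0, 0, 0], "y": [0, 0, 0, 0, 0], "z": [0.0027, 0.0053, 0.008, 0.008, 0.008], "finger_gap": [0, 0, 0, 0, 0]}'
python3 - <<'E'
from h import *
im=r.get_image("side")[:,:,::-1];cv2.imwrite("pics/side4f.png",im);cv2.imwrite("pics/side4.png",cv2.resize(im[160:230,300:370],(600,600),interpolation=0))
E
```

```text
clock: 8.35
position: [0.5219, 0.0157, 0.2057]
eef_rot: [0.483, 3.104, -0.0]
ft_force: [-2.2, 0.5, 9.7]
width: 0.266
grip_force: 50.3
```

View pics/side4.png

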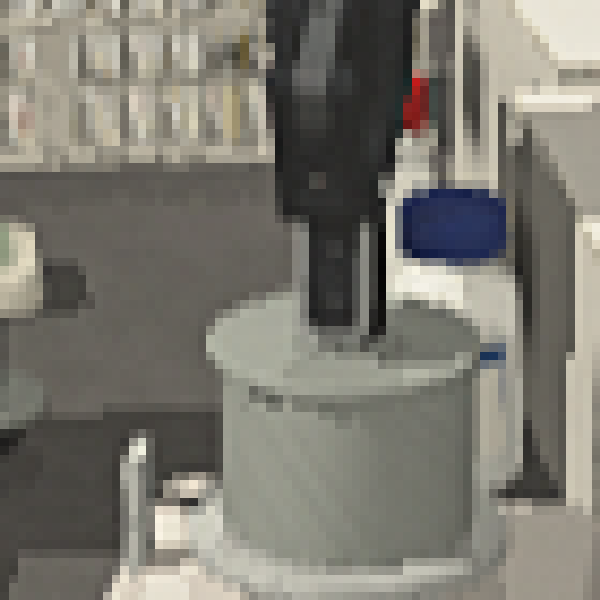

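The flange is down on the rim (crop left end (207,340), right end (480,345)). A faint dark gap shows at the front left, crop (265,395), so I'll measure the platform travel and tilt.

Run:
```python
from h import *
a=cv2.cvtColor(cv2.imread("pics/side0.png"),6);b=cv2.cvtColor(cv2.imread("pics/side4f.png"),6)
# platform drop: lower front of pot/platform disc
k=6;up=lambda i:cv2.resize(i,None,fx=k,fy=k,interpolation=cv2.INTER_CUBIC)
T=up(a[205:228,326:357]);S=up(b[203:236,322:361]);m=cv2.matchTemplate(S,T,cv2.TM_CCOEFF_NORMED)
_,v,_,l=cv2.minMaxLoc(m);print("shift px",l[0]/k-4,l[1]/k-2,v)
P=np.array([.52,-.03,.08]);print("px for 8mm",proj("side",P-[0,0,.008])-proj("side",P))
print(b[194:212,322:360:2])
for tr in(.0075,):
  for z in(.131-tr,.136-tr):
    X=np.array([.5219,.0157,z]);pts=np.array([proj("side",X+[.042*np.cos(t),.042*np.sin(t),0]) for t in np.linspace(0,6.28,100)])
    print(z,pts[pts[:,0].argmin()],pts[pts[:,0].argmax()],pts[pts[:,1].argmax()])
```

```text
shift px 0.0 2.833333333333333 0.9293953776359558
px for 8mm [-0.0346216   2.84893151]
[[ 98  98  95  90 109 140 155  34  57  45 136   8 210 206 233 234 187 189
  187]
 [ 98  95  88 133 147 171 163  37  58  42 138  15 149  96 176 205 197 190
  185]
 [ 98  93 133 174 169 167 160  31  42  35 138  17 112 111 104 119 176 190
  187]
 [ 97 100 174 169 167 166 158  56  43  39 138  17 117 115 114 108 127 185
  187]
 [ 96 136 171 169 168 168 162 120  95  92 122  37 113 117 116 115 106 177
  174]
 [ 95 178 169 170 169 169 152 160 110 121  78  92 100 115 115 113 111 163
  147]
 [ 95 180 170 170 169 167 153 149 117 110  79 109  97 114 112 112 113 107
  104]
 [ 96 138 174 168 168 170 164 139 155 133 134  90 103 110 110 109 141  47
   80]
 [ 97  99 171 171 168 170 151 155 156 156 157 124 133 142 144 147 143 110
  124]
 [ 99  93 147 167 176 168 152 155 154 155 155 159 160 179 167 156  91 167
  141]
 [ 98  96 140 148 172 172 162 158 161 157 157 161 154 157 130 101  91 174
  136]
 [ 99  96 152 147 124 154 160 158 156 151 147 142 131 119 104 102  99 172
  136]
 [103  97 153 149 121 100 118 124 124 127 118 111 112 110 110 110  98 171
  139]
 [ 89  86 154 140 160 121 124 123 103 109 110 111 117 113 117 111  97 172
  148]
 [ 66  62 155 152 150 155 153 150 128 113 116 116 117 114 114 112  95 172
  158]
 [ 69  66 156 152 150 155 148 147 144 124 121 116 114 116 111 111  95 173
  163]
 [ 70  64 155 153 150 153 146 147 141 136 127 117 117 116 111 109  96 172
  163]
 [ 69  62 157 152 152 149 148 146 140 134 128 118 117 113 112 108  94 172
  163]]
0.1235 [323.02513624 200.27945727] [355.34489476 200.33719386] [339.44873789 206.25758998]
0.1285 [323.01505755 198.49322265] [355.39068335 198.54736781] [339.46766041 204.41752199]
```

Travel is about 8.0 mm (shift 2.83 px, expected 2.85) and the flange outline matches a level, seated lid. I'll relax the grip briefly to relieve any tilt moment, then hold.

```bash
Q="from h import *
s=r.get_state();print('tq',np.round(s['ft_torque'],2))"; python3 -c "$Q"
python3 nudge.py '{"wx": [0, 0, 0, 0, 0, 0], "wy": [0, 0, 0, 0, 0, 0], "wz": [0, 0, 0, 0, 0, 0], "x": [0, 0, 0, 0, 0, 0], "y": [0, 0, 0, 0, 0, 0], "z": [0, 0, 0, 0, 0, 0], "finger_gap": [0, 0, 0, 0, 0, 0]}' 20; python3 -c "$Q"
python3 nudge.py '{"wx": [0, 0, 0, 0, 0, 0], "wy": [0, 0, 0, 0, 0, 0], "wz": [0, 0, 0, 0, 0, 0], "x": [0, 0, 0, 0, 0, 0], "y": [0, 0, 0, 0, 0, 0], "z": [0, 0, 0, 0, 0, 0], "finger_gap": [0, 0, 0, 0, 0, 0]}' 40
python3 - <<'E'
from h import *
print(np.round(r.get_state()['ft_torque'],2))
a=cv2.cvtColor(cv2.imread("pics/side0.png"),6);im=r.get_image("side")[:,:,::-1].copy();cv2.imwrite("pics/side5f.png",im);b=cv2.cvtColor(im,6)
k=6;up=lambda i:cv2.resize(i,None,fx=k,fy=k,interpolation=cv2.INTER_CUBIC)
T=up(a[205:228,326:357]);S=up(b[203:236,322:361]);m=cv2.matchTemplate(S,T,cv2.TM_CCOEFF_NORMED)
_,v,_,l=cv2.minMaxLoc(m);print("shift px",l[0]/k-4,l[1]/k-2,v)
# shift of flange halves vs expectation: left/right edge rows relative to side4
c=cv2.cvtColor(cv2.imread("pics/side4f.png"),6);print("max change",np.abs(b.astype(int)-c)[190:212,320:360].max())
cv2.imwrite("pics/side5.png",up(cv2.cvtColor(b[185:235,300:370],cv2.COLOR_GRAY2BGR))[:, :])
E
```

```text
tq [-0.    0.54 -0.05]
clock: 9.0
position: [0.5219, 0.0157, 0.2058]
eef_rot: [0.483, 3.104, -0.0]
ft_force: [-3.5, -0.0, 11.0]
width: 0.268
grip_force: 50.3
tq [0.03 0.57 0.01]
clock: 9.6
position: [0.5219, 0.0157, 0.2058]
eef_rot: [0.483, 3.104, -0.0]
ft_force: [-3.9, 0.2, 10.8]
width: 0.261
grip_force: 50.3
[-0.03  0.51  0.03]
shift px 0.0 2.833333333333333 0.9271776676177979
max change 45
```

View pics/side5.png

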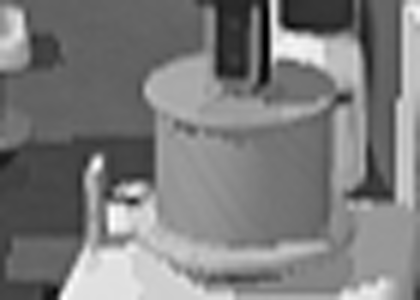

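The platform is still at 8 mm. The grip did not relax and a side load of Fx≈-3.5 N remains, so I'll come up 8 mm, release so the snapped lid settles level, regrip and press again.

Scaled: -0.009 m is -0.012, -0.008 m is -0.0107.

```bash
python3 nudge.py '{"wx": [0, 0, 0, 0, 0, 0, 0, 0], "wy": [0, 0, 0, 0, 0, 0, 0, 0], "wz": [0, 0, 0, 0, 0, 0, 0, 0], "x": [0, 0, 0, 0, 0, 0, 0, 0], "y": [0, 0, 0, 0, 0, 0, 0, 0], "z": [-0.0053, -0.0107, -0.0107, -0.012, -0.012, -0.012, -0.012, -0.012], "finger_gap": [0, 0, 1, 1, 1, 1, 1, 1]}'
python3 - <<'E'
from h import *
print(np.round(r.get_state()['ft_torque'],2))
im=r.get_image("side")[:,:,::-1].copy();cv2.imwrite("pics/side6f.png",im)
cv2.imwrite("pics/side6.png",cv2.resize(im[170:235,305:375],(646,600),interpolation=0))
E
python3 nudge.py '{"wx": [0, 0, 0, 0, 0, 0, 0], "wy": [0, 0, 0, 0, 0, 0, 0], "wz": [0, 0, 0, 0, 0, 0, 0], "x": [0, 0, 0, 0, 0, 0, 0], "y": [0, 0, 0, 0, 0, 0, 0], "z": [0, 0, 0, 0, 0, 0, 0], "finger_gap": [0, 0, 0, 0, 0, 0, 0]}' 40
```

```text
clock: 10.45
position: [0.5218, 0.0158, 0.2138]
eef_rot: [-0.483, -3.104, 0.0]
ft_force: [0.1, -0.8, -0.3]
width: 0.999
grip_force: 0.0
[0.06 0.06 0.02]
clock: 11.2
position: [0.5219, 0.0158, 0.2141]
eef_rot: [0.483, 3.104, 0.0]
ft_force: [-0.6, 0.4, 3.6]
width: 0.268
grip_force: 39.1
```

View pics/side6.png

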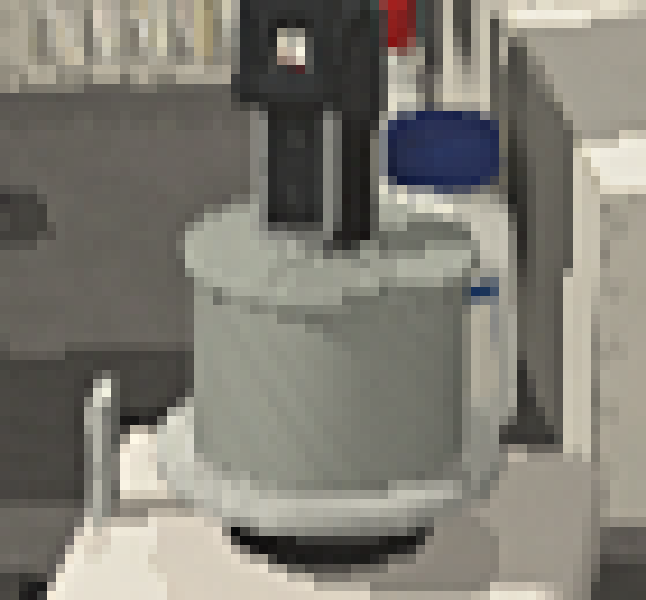

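The lid is home and level on the raised pot (flange ends both at y≈245 in the crop). Now press 8 mm and hold.

Scaled: 0.0085 m is 0.0113, 0.006 m is 0.008.

```bash
python3 nudge.py '{"wx": [0, 0, 0, 0, 0, 0], "wy": [0, 0, 0, 0, 0, 0], "wz": [0, 0, 0, 0, 0, 0], "x": [0, 0, 0, 0, 0, 0], "y": [0, 0, 0, 0, 0, 0], "z": [0.004, 0.008, 0.0113, 0.0113, 0.0113, 0.0113], "finger_gap": [0, 0, 0, 0, 0, 0]}'
python3 - <<'E'
from h import *
print(np.round(r.get_state()['ft_torque'],2))
a=cv2.cvtColor(cv2.imread("pics/side0.png"),6);im=r.get_image("side")[:,:,::-1].copy();cv2.imwrite("pics/side7f.png",im);b=cv2.cvtColor(im,6)
k=6;up=lambda i:cv2.resize(i,None,fx=k,fy=k,interpolation=cv2.INTER_CUBIC)
T=up(a[205:228,326:357]);S=up(b[203:236,322:361]);m=cv2.matchTemplate(S,T,cv2.TM_CCOEFF_NORMED)
_,v,_,l=cv2.minMaxLoc(m);print("shift px",l[0]/k-4,l[1]/k-2,v)
cv2.imwrite("pics/side7.png",cv2.resize(im[170:235,305:375],(646,600),interpolation=0))
E
```

```text
clock: 11.8
position: [0.5219, 0.0158, 0.2061]
eef_rot: [0.483, 3.104, 0.0]
ft_force: [-3.8, 1.4, 9.9]
width: 0.269
grip_force: 39.5
[ 0.23  0.56 -0.04]
shift px 0.0 2.833333333333333 0.9282329082489014
```

View pics/side7.png

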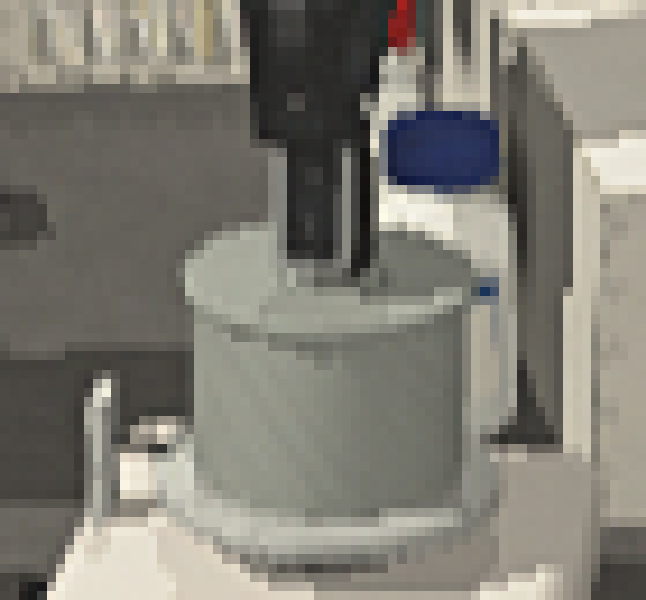

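The lid is flush and level and the platform is about 8 mm down, with no dark gap under the flange. Now hold for more than 3 s.

```bash
for i in 1 2 3; do python3 nudge.py '{"wx": [0, 0, 0, 0, 0, 0, 0, 0, 0, 0, 0, 0], "wy": [0, 0, 0, 0, 0, 0, 0, 0, 0, 0, 0, 0], "wz": [0, 0, 0, 0, 0, 0, 0, 0, 0, 0, 0, 0], "x": [0, 0, 0, 0, 0, 0, 0, 0, 0, 0, 0, 0], "y": [0, 0, 0, 0, 0, 0, 0, 0, 0, 0, 0, 0], "z": [0, 0, 0, 0, 0, 0, 0, 0, 0, 0, 0, 0], "finger_gap": [0, 0, 0, 0, 0, 0, 0, 0, 0, 0, 0, 0]}' | tr '\n' ' '; echo; done; python3 -c "
from h import *
a=cv2.cvtColor(cv2.imread('pics/side7f.png'),6).astype(int);b=cv2.cvtColor(r.get_image('side')[:,:,::-1].copy(),6);print(np.abs(a-b)[185:235,310:370].mean())
print(r.close_job())"
```

```text
clock: 13.05 position: [0.5219, 0.0158, 0.2061] eef_rot: [0.483, 3.104, 0.0] ft_force: [-4.3, 1.6, 10.9] width: 0.269 grip_force: 39.5 
clock: 14.25 position: [0.5219, 0.0158, 0.2061] eef_rot: [0.483, 3.104, 0.0] ft_force: [-3.4, 1.7, 10.3] width: 0.271 grip_force: 39.5 
clock: 15.45 position: [0.5219, 0.0158, 0.2061] eef_rot: [0.483, 3.104, 0.0] ft_force: [-3.5, 0.7, 11.2] width: 0.267 grip_force: 39.5 
0.8103333333333333
the job is handed in; nothing more can be done
None
```

The fitting lid is snapped home and looks level in the side view, with the platform held about 8 mm down for more than 3 s; I handed the job in at about 15.5 s still gripping and pressing, and no verdict came back.

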